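# Fit the die wheel on the press turntable

## Task

Fit the die wheel onto the turntable stand: put it over the spindle, hub upwards, turn it with a light hand until all five holes find the studs, and slide it down until it sits fully flush on the flange, then let go. Feel for it gently: do not force the wheel down on the studs and do not let it drop. Leave the thread cone, the tub and the screwdriver where they are.

Things in the scene. Friction and masses are not known exactly. Their poses are not given: they have to be found in the camera images.
- die_wheel: The die wheel: flat aluminium disc, 120 mm across, 10 mm thick, with a steel hexagonal hub on its middle, lying flat on the bench hub up; 0.4 to 0.65 kg. Origin: centre of the disc's underside, z up through the hub. Five through holes of 11 mm lie 72 degrees apart on a circle of 42 mm radius, the first on its +x axis. A plain 20 mm bore runs through disc and hub.
- hub_top (a point): Centre of the top of the wheel's hexagonal hub, 55 mm above the underside and 45 mm above the disc's top face; axes as the wheel's. The hub is 36 mm across flats; the flats' normals lie at 0, 60, 120.. degrees from the wheel's x axis. Gripped on two flats, the wheel can be carried and turned.
- stand: The turntable stand, fixed to the bench: round painted foot 156 mm across, with a dark round flange (116 mm across) on it, a spindle in the middle and five upright studs. Origin on the bench, on the spindle axis; z up. The frame's yaw means nothing to the studs: the flange stands at another angle each time, which is not measured. A brake holds the flange against 1.2 N m.
- seat (a point): Point on the spindle axis level with the flange's flat top, the seat, 50 mm above the bench. The wheel's underside lies here when it is home. The flange with its studs is sprung: pushed down with more than 8 N it gives way, 3 N per mm, up to 6 mm (about 26 N), then it is solid; let go it rises again. It bears the wheel's weight without sinking.
- stud_tops (a point): Point on the spindle axis level with the stud tops, 66 mm above the bench (16 mm above the seat). Studs: steel, 8 mm in diameter, 72 degrees apart on a circle of 42 mm radius, the top 1.8 mm chamfered to 4.4 mm. While the holes do not match, the wheel's underside rests here; turned under light pressure it finds the studs within any 72 degrees and the push is lost. They bear at most 50 N from the wheel.
- spindle_tip (a point): Top of the spindle, on its axis, 90 mm above the bench. The spindle is 18 mm in diameter (1 mm play all round in the wheel's bore); its last 6 mm is a cone down to 8 mm.
- thread_cone: Bystander: upright thread cone, 68 mm across, 122 mm tall; origin at the centre of its underside.
- tub: Bystander: open red plastic tub, 90 mm across the rim, 70 mm tall; origin at the centre of its underside.
- screwdriver: Bystander: screwdriver lying on the bench; origin at its underside near the middle, x along the blade.
Mind the look-alikes: they are no part of the job. There is more than one size of the stand; the one meant has the size given above.

How it is judged:
On the way:
1. the wheel is threaded on the spindle, hub up (z of die_wheel in the frame of stand between 0.055 and 0.082 m and horizontal distance between die_wheel and stand below 0.004 m and angle between die_wheel's own z axis and vertical below 0.12 rad), for 0.1 s.
At the end, for the whole second after the job is handed in: The wheel sits hub up on the spindle with all five studs through its holes: its underside within 2.5 mm of the flange's seat, centred within 3 mm of the spindle, level within 0.03 rad, at rest and let go (z of die_wheel in the frame of stand below 0.0525 m and horizontal distance between die_wheel and stand below 0.003 m and angle between die_wheel's own z axis and vertical below 0.03 rad and linear speed of die_wheel below 0.01 m/s and angular speed of die_wheel below 0.1 rad/s and contact force between die_wheel and the fingers below 0.1 N); the robot touches nothing.
It fails at once if the wheel is forced or dropped on the stand: more than 50 N between them (contact force between die_wheel and stand above 50 N).
It fails at once if the thread cone is disturbed (moved over 20 mm) (distance of thread_cone from where it was at the start of the episode above 0.02 m).
It fails at once if the tub is disturbed (moved over 20 mm) (distance of tub from where it was at the start of the episode above 0.02 m).
It fails at once if the screwdriver is disturbed (moved over 20 mm) (distance of screwdriver from where it was at the start of the episode above 0.02 m).
It also fails if it takes over 54 s, if anything falls off the work surface, if the arm or the gripper's body presses on something with over 40 N, if the wrist force passes 120 N, or if a joint passes its speed limit or range.

## Robot

A 6-joint arm with a two-finger parallel gripper is mounted at the origin on the work surface. World frame = base frame: x ahead of the robot, y to its left, z up, the work surface at z = 0. Lengths are in m, angles in rad, forces in N, time in s.
With the tool pointing down it reaches from about 0.375 to 0.9 m from the base axis. Payload 3.1 kg.
Tool frame: the origin (TCP) lies midway between the tips of the shut fingers; the grasp point (between the pads) lies robot.grip_point_offset behind it (robot.grip_point_offset is the distance from the TCP to the grasp point, in m); z points along the fingers, y is the direction in which the jaws open and shut (so a half turn about z gives the same grasp; the last joint's range is limited). The gripper opens to 87 mm and grips with 3 to 60 N. Pads are 19 mm wide; open, the fingers measure 117 mm over their backs; the gripper's body (75 mm by 190 mm) begins 51 mm behind the grasp point.
Start: joints at [-1.288, 0.527, 1.433, -0, 1.181, -0.178], TCP at [0.278, -0.559, 0.223] pointing down, gripper open.
Joint ranges: [-3.08, 3.08], [-0.75, 2.2], [0.22, 2.44], [-1.43, 4.57], [0, 2.65], [-2.85, 2.85]. Speed limits (rad/s): [2.79, 2.79, 3.14, 3.14, 3.14, 3.14].

## Interface

Orientations are given as a unit quaternion [x, y, z, w].
In Python, from rig import robot, cams, hand_in gives the robot as it stands. The module is installed in compiled form; this text tells all that it offers.
- The arm moves only by the tool send_rows, never from a script. Its argument "steps" is one flat list of numbers, 5 for each row, row after row: the finger opening in m, from 0 to 0.087, then the shift along the tool's x, y, z in m, then the turn about the tool's z in rad. A call has 1 to 8 rows; each row is the pose to reach, as a shift and turn from the pose measured when the call began, along the tool's axes at that moment; what a row does not reach only later rows make up. A row lasts 1/8 s, in which the tool goes at most 62.5 mm and 10.7 degrees, less where a joint would pass 70% of its speed; a pose out of reach is approached as far as the arm can. A call with a gripper value outside its range is refused whole. The fingers move at their own pace and stop on an object; "force" is the grip in N (left out, the last holds). Time passes only in rows, so rows that repeat a pose let the fingers close. It gives the time, the measured TCP pose, the force and the opening at its end, in the units of the state.
- robot.get_obs(): the state, without advancing time (a new reading comes with each control period).
- cams.camera(name): name is "side" or "top" or "wrist"; returns a dict with "color" (420x560x3 uint8, red, green, blue), "range_z" (420x560 float32, m along the optical axis (not along the pixel's ray), 0 where there is no reading), "intrinsics" (3x3 intrinsics, pixels), "extrinsics" (4x4, takes a point from camera to world coordinates). Camera axes: x right, y down, z forward; pixel columns grow to the right and rows downward; lengths in m; the calibration is good to about 2 mm. A picture is of the moment at which its call begins.
- hand_in(): hands the job in, once; it reports no verdict.
The state is a dict: "time": time; "q": joint angles; "joint_velocities": joint speeds; "joint_torque": joint torques, N m; "position": TCP position; "tool_rot": TCP orientation; "ft_force": force on the tool from outside, world axes, zero at the start; "moment": the same for the moment, N m; "grip_width": finger opening in m.
Only numpy, scipy, OpenCV 4.12 (cv2) and the standard library are available. Lean on these libraries where they do the work, as an engineer would, in place of code of your own. Each camera call takes 0.05 s, during which the arm holds its last target.

## Working session

There is one attempt and no reset: what is moved stays moved. The work goes in short steps, Python scripts to look and compute and a tool call to move; the robot and the scene stay as the last step left them, time stands still between calls to the robot, and variables do not carry over. Pictures are saved under pics/ and viewed, and the job is handed in when it is done.

Besides the shell and the picture viewer there is one more tool, called after "Emit:" by a JSON object that holds its "fn" and its "kwargs", one argument or row to a line. send_rows: Moves the arm, as the interface text tells. Its arguments: {"type":"object","properties":{"steps":{"type":"array","items":{"type":"number"}},"force":{"type":"number"}},"required":["steps"]}

```bash
mkdir -p pics
python3 - <<'E'
from rig import robot,cams
import cv2,numpy as np
o=robot.get_obs();print(o);print(robot.grip_point_offset)
for n in("top","side"):
    c=cams.camera(n);cv2.imwrite(f"pics/{n}0.png",c["color"][:,:,::-1]);np.savez(f"{n}0.npz",**c);print(n,c["intrinsics"],c["extrinsics"])
E
```

```text
{'time': 0.0, 'q': array([-1.28753648e+00,  5.28491945e-01,  1.43389559e+00, -1.27928534e-05,
        1.18142120e+00, -1.78491387e-01]), 'joint_velocities': array([ 0.00076774,  0.0005535 , -0.00073676,  0.00056745, -0.00078173,
       -0.00112831]), 'joint_torque': array([-6.81464062e-04, -4.40049577e+01, -1.76592225e+01,  6.31527300e-02,
        5.80970349e-02, -1.51478480e-04]), 'position': array([ 0.27826575, -0.55881057,  0.22155795]), 'tool_rot': array([ 9.73465246e-01,  2.28832224e-01, -6.39242496e-05, -1.10621317e-03]), 'ft_force': array([0.43940196, 0.80776525, 0.41577591]), 'moment': array([0.03969191, 0.0207388 , 0.01602032]), 'grip_width': 0.08675219133011663}
0.0187
top [[461.24795145   0.         276.54863409]
 [  0.         461.24795145 216.95064213]
 [  0.           0.           1.        ]] [[-0.01801834 -0.99500372  0.09819846  0.41552724]
 [-0.99983596  0.01775011 -0.00360451 -0.00376852]
 [ 0.00184346 -0.0982473  -0.99516032  1.21039538]
 [ 0.          0.          0.          1.        ]]
side [[443.89008534   0.         274.53674965]
 [  0.         443.89008534 215.31936742]
 [  0.           0.           1.        ]] [[-0.18841338 -0.54226593  0.81880893 -0.55633934]
 [-0.98184249  0.08529711 -0.16943947  0.20869547]
 [ 0.02203921 -0.83586606 -0.54849085  0.82574774]
 [ 0.          0.          0.          1.        ]]
```

View pics/top0.png

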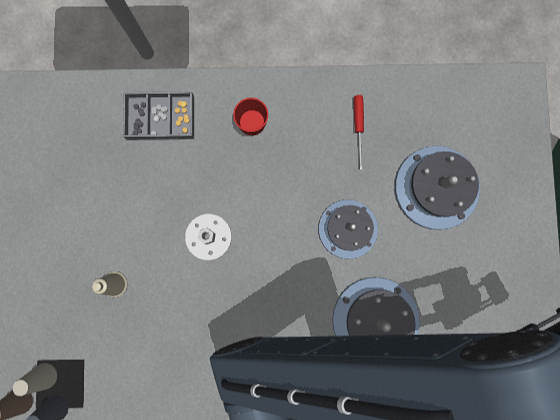

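View pics/side0.png

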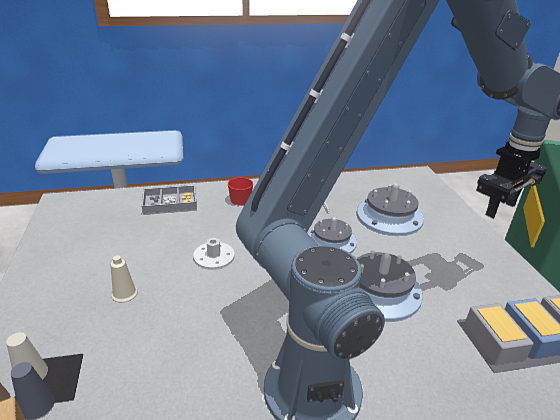

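The wheel is at about (208,237) in the top view. There are three stands. The one at (348,228) is about 60 px across, or 156 mm, so it is the right one; the other two are about 84 px. Next I'll measure both from the point cloud.

```bash
cat > h.py <<'E'
import numpy as np,cv2
from scipy.optimize import least_squares
def cloud(c):
    K=c["intrinsics"];d=c["range_z"];v,u=np.indices(d.shape)
    p=np.stack([(u-K[0,2])/K[0,0]*d,(v-K[1,2])/K[1,1]*d,d],-1)
    return p@c["extrinsics"][:3,:3].T+c["extrinsics"][:3,3]
def proj(c,P):
    E=np.linalg.inv(c["extrinsics"]);q=np.atleast_2d(P)@E[:3,:3].T+E[:3,3];q=q@c["intrinsics"].T
    return q[:,:2]/q[:,2:]
def ray(c,u,v,z):
    d=c["extrinsics"][:3,:3]@np.linalg.inv(c["intrinsics"])@[u,v,1];o=c["extrinsics"][:3,3]
    return o+d*(z-o[2])/d[2]
def circ(P):
    c,r=cv2.minEnclosingCircle(P[:,:2].astype(np.float32));return c,r
E
python3 - <<'E'
from h import *
c=np.load("top0.npz");P=cloud(c)
def box(u0,u1,v0,v1,z0,z1):
    q=P[v0:v1,u0:u1].reshape(-1,3);return q[(q[:,2]>z0)&(q[:,2]<z1)]
for nm,a in {"bench":(250,300,170,200,-.1,.1),"disc":(180,236,208,266,.005,.02),"hub":(180,236,208,266,.035,.07),"foot":(312,384,192,266,.008,.04),"flange":(312,384,192,266,.04,.058),"studs":(312,384,192,266,.058,.072),"spin":(312,384,192,266,.072,.1)}.items():
    q=box(*a);print(nm,len(q),np.median(q,0) if len(q) else 0,circ(q) if len(q) else 0)
im=c["color"][:,:,::-1]
a=cv2.resize(im[205:270,175:240],None,fx=6,fy=6,interpolation=cv2.INTER_CUBIC);b=cv2.resize(im[195:260,315:380],None,fx=6,fy=6,interpolation=cv2.INTER_CUBIC)
cv2.imwrite("pics/crop.png",np.hstack([a,b]))
E
```

```text
bench 1495 [ 6.21514409e-01 -4.91456990e-03 -5.49677028e-04] ((0.6216789484024048, -0.0044755712151527405), 0.07588482648134232)
disc 1388 [0.48618984 0.17085634 0.00946546] ((0.49316152930259705, 0.17082971334457397), 0.0924467146396637)
hub 159 [0.48704158 0.1718771  0.05384273] ((0.4875647723674774, 0.17169420421123505), 0.020628154277801514)
foot 1037 [ 0.48997629 -0.17268226  0.01291371] ((0.5014215707778931, -0.1936880648136139), 0.07784483581781387)
flange 1547 [ 0.50083137 -0.1920525   0.04934524] ((0.5013859868049622, -0.19420427083969116), 0.05833819881081581)
studs 51 [ 0.49811779 -0.19956198  0.06407002] ((0.5013077259063721, -0.19307902455329895), 0.04514165595173836)
spin 46 [ 0.50084824 -0.19215563  0.08600574] ((0.5011929273605347, -0.19373635947704315), 0.008827284909784794)
```

View pics/crop.png

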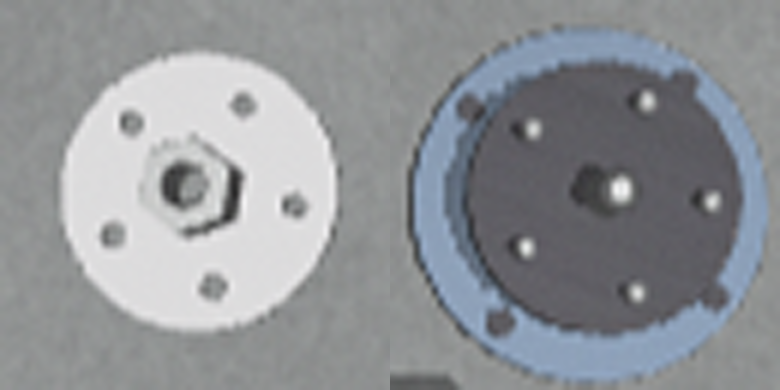

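The left crop shows five holes with the hub at (185,185). The right crop shows five stud tops and the spindle tip at (620,190). I'll work out both phase angles.

Run:
```python
from h import *
c=np.load("top0.npz")
f=lambda l,ou,ov,z:np.array([ray(c,(x+.5)/6-.5+ou,(y+.5)/6-.5+ov,z) for x,y in l])
H=f([(132,123),(244,104),(294,205),(213,286),(113,235)],175,205,.010)
S=f([(143,128),(257,100),(322,200),(247,292),(136,246)],315,195,.066)
T=f([(230,188)],315,195,.090);print(T)
for q in(H,S):
    m=q[:,:2].mean(0);d=q[:,:2]-m;a=np.degrees(np.arctan2(d[:,1],d[:,0]));print(m,np.hypot(*d.T),a, np.degrees(np.angle(np.exp(1j*np.radians(a)*5).mean()))/5)
# outline fits
P=cloud(c)
im=c["color"].astype(int)
hub=P[208:266,180:236].reshape(-1,3);hub=hub[(hub[:,2]>.045)]
print(cv2.minAreaRect((hub[:,:2]*1000).astype(np.float32)))
# hex fit: orient from hull support minima
h=hub[:,:2]
best=[(sum(np.ptp(h@[np.cos(t+k*np.pi/3),np.sin(t+k*np.pi/3)]) for k in range(3)),np.degrees(t)) for t in np.radians(np.arange(0,60,2))]
print(sorted(best)[:4])
d=P[208:266,180:236].reshape(-1,3);m=np.abs(d[:,2]-.0095)<.003;d=d[m]
print("disc",(d.max(0)+d.min(0))/2,np.ptp(d,0))
o=__import__('rig').robot.get_obs()
from scipy.spatial.transform import Rotation as R
print(R.from_quat(o["tool_rot"]).as_matrix().round(4))
```

```text
[[ 0.50081168 -0.19350575  0.09      ]]
[0.48649701 0.17180568] [0.04172207 0.04214847 0.04167896 0.04187716 0.04179056] [  44.26376754  -27.73752549  -99.75144782 -172.00706576  116.51104031] -27.74424585911488
[ 0.50061867 -0.1937649 ] [0.04193572 0.04183958 0.04195172 0.04224745 0.04180543] [  48.71092581  -22.93273309  -94.99271087 -167.20726186  120.71770187] -23.140817120169757
((447.681640625, 97.42707061767578), (208.9484100341797, 37.92584991455078), 62.08493423461914)
[(np.float64(0.4026436436234739), np.float64(32.0)), (np.float64(0.40387203811495276), np.float64(34.0)), (np.float64(0.40517896205463855), np.float64(36.0)), (np.float64(0.4059922378420952), np.float64(38.0))]
disc [0.49418298 0.17506035 0.00950189] [0.13306435 0.12273389 0.00599604]
[[ 8.953e-01  4.455e-01 -6.000e-04]
 [ 4.455e-01 -8.953e-01  1.900e-03]
 [ 3.000e-04 -1.900e-03 -1.000e+00]]
```

Emit:
{"fn": "send_rows", "kwargs": {
  "steps": [0.087, 0.03, -0.033, 0, -0.03, 0.087, 0.064, -0.07, 0, -0.08, 0.087, 0.1, -0.11, 0, -0.12, 0.087, 0.136, -0.15, 0, -0.16, 0.087, 0.172, -0.189, 0, -0.21, 0.087, 0.207, -0.227, 0, -0.26, 0.087, 0.235, -0.258, 0, -0.3, 0.087, 0.256, -0.281, 0, -0.31]
}}

```text
time: 1.1
position: [0.3821, -0.1911, 0.2221]
tool_rot: [0.926, 0.377, -0.0, -0.001]
ft_force: [-0.5, -0.1, 0.4]
grip_width: 0.087
```

```bash
cat >> h.py <<'E'
from scipy.spatial.transform import Rotation as R
def st():
    from rig import robot
    o=robot.get_obs();M=R.from_quat(o["tool_rot"]).as_matrix()
    print("t",round(o["time"],2),"pos",o["position"].round(4),"jaw",np.degrees(np.arctan2(M[1,1],M[0,1])).round(2),"tilt",M[:2,2].round(4),"F",o["ft_force"].round(2),"M",o["moment"].round(3),"w",round(float(o["grip_width"]),4),"q6",o["q"][5].round(2))
    return o,M
def to(x,y,z,jaw):
    o,M=st();d=M.T@(np.array([x,y,z])-o["position"])
    a=np.degrees(np.arctan2(M[1,1],M[0,1]));t=(jaw-a+90)%180-90
    print("tool shift",d.round(4),"turn",round(float(-np.radians(t)),4))
E
python3 -c "
from h import *
to(.4865,.1717,.19,-27.7)"
```

```text
t 1.1 pos [ 0.3821 -0.1911  0.2221] jaw -45.69 tilt [-0.0012  0.0027] F [-0.53 -0.07  0.4 ] M [-0.057 -0.042  0.052] w 0.087 q6 0.07
tool shift [ 0.3281 -0.1866  0.033 ] turn -0.314
```

Emit:
{"fn": "send_rows", "kwargs": {
  "steps": [0.087, 0.035, -0.02, 0, -0.04, 0.087, 0.08, -0.045, 0.005, -0.08, 0.087, 0.128, -0.072, 0.01, -0.12, 0.087, 0.176, -0.1, 0.015, -0.17, 0.087, 0.224, -0.127, 0.02, -0.21, 0.087, 0.27, -0.153, 0.025, -0.25, 0.087, 0.305, -0.173, 0.03, -0.29, 0.087, 0.328, -0.187, 0.033, -0.314]
}}

```text
time: 2.1
position: [0.4861, 0.1738, 0.1894]
tool_rot: [0.855, 0.518, -0.0, -0.002]
ft_force: [-0.1, -1.2, -0.0]
grip_width: 0.087
```

Emit:
{"fn": "send_rows", "kwargs": {
  "steps": [0.087, 0, 0, 0, 0, 0.087, 0, 0, 0, 0]
}}

```text
time: 2.35
position: [0.4855, 0.1734, 0.189]
tool_rot: [0.855, 0.519, -0.001, -0.002]
ft_force: [-1.0, 0.3, -0.8]
grip_width: 0.0869
```

Run:
```python
from h import *
from rig import cams
for n in("wrist","top"):
    c=cams.camera(n);np.savez(n+"1.npz",**c);cv2.imwrite(f"pics/{n}1.png",c["color"][:,:,::-1])
st()
```

```text
t 2.45 pos [0.4857 0.1729 0.1893] jaw -27.61 tilt [-0.0025  0.0023] F [-0.28  0.11  0.6 ] M [ 0.021 -0.065  0.017] w 0.0867 q6 0.6
```

View pics/wrist1.png

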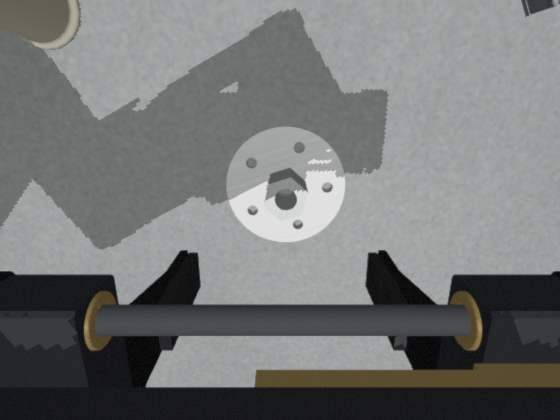

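View pics/top1.png

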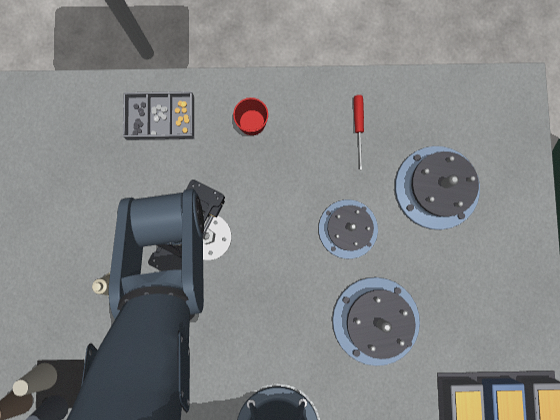

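The wrist view shows the wheel at about (286,185). The hub's side flats are vertical, so they face the jaws. I'll fit the hub and disc from the wrist depth image.

Run:
```python
from h import *
c=np.load("wrist1.npz");P=cloud(c)[120:248,220:352].reshape(-1,3)
print(np.median(P[np.abs(P[:,2])<.006],0))
hub=P[(P[:,2]>.049)&(P[:,2]<.06)][:,:2]
disc=P[(P[:,2]>.007)&(P[:,2]<.013)]
print(len(hub),len(disc),hub.mean(0),np.median(P[P[:,2]>.05][:,2]))
print("disc circ",circ(disc),(disc.max(0)+disc.min(0))/2)
b=[]
for t in np.radians(np.arange(0,60,1)):
    ns=[np.array([np.cos(t+k*np.pi/3),np.sin(t+k*np.pi/3)]) for k in range(3)]
    pr=[np.percentile(hub@n,[0.5,99.5]) for n in ns]
    b.append((sum(np.ptp(p) for p in pr),np.degrees(t),[round(float(np.ptp(p)),4) for p in pr],np.linalg.lstsq(np.array(ns),np.array([p.mean() for p in pr]),rcond=None)[0]))
b.sort(key=lambda r:r[0]);[print(x) for x in b[:4]]
to(.4865,.1717,.022,-27.7)
```

```text
[ 0.48761249  0.17114954 -0.0006293 ]
1074 8656 [0.48746679 0.17285788] 0.054351843715783055
disc circ ((0.487155020236969, 0.17200703918933868), 0.06032790616154671) [0.48702367 0.17227285 0.00998163]
(np.float64(0.10724599836165058), np.float64(20.0), [0.0358, 0.0359, 0.0355], array([0.48716779, 0.17242058]))
(np.float64(0.10740702189355839), np.float64(21.0), [0.0357, 0.036, 0.0357], array([0.48719821, 0.17236092]))
(np.float64(0.10750591047874719), np.float64(22.0), [0.0358, 0.0361, 0.0356], array([0.48721252, 0.17237606]))
(np.float64(0.1075730172528975), np.float64(19.0), [0.0359, 0.036, 0.0357], array([0.48718518, 0.17239145]))
t 2.45 pos [0.4857 0.1729 0.1893] jaw -27.61 tilt [-0.0025  0.0023] F [-0.28  0.11  0.6 ] M [ 0.021 -0.065  0.017] w 0.0867 q6 0.6
tool shift [-0.0008  0.0018  0.1673] turn 0.0015
```

The hub flats fit at 20.3°, which agrees with the hole phase, so the jaws need to be at -39.7°. I'll turn while descending, keep clear of the hub, check, then go down the rest of the way.

Emit:
{"fn": "send_rows", "kwargs": {
  "steps": [0.087, 0, 0, 0.01, 0.05, 0.087, 0, 0.001, 0.03, 0.11, 0.087, 0, 0.002, 0.05, 0.17, 0.087, 0, 0.002, 0.07, 0.21, 0.087, 0, 0.002, 0.08, 0.212, 0.087, 0, 0.002, 0.08, 0.212]
}}

```text
time: 3.2
position: [0.487, 0.1715, 0.109]
tool_rot: [0.906, 0.424, -0.001, -0.002]
ft_force: [0.7, 0.2, 0.1]
grip_width: 0.0867
```

```bash
python3 -c "
from h import *
to(.4871,.1722,.0215,-39.7)"
```

```text
t 3.2 pos [0.487  0.1715 0.109 ] jaw -39.79 tilt [-0.0038  0.0021] F [0.72 0.21 0.11] M [ 0.009 -0.1    0.031] w 0.0867 q6 0.81
tool shift [ 0.0007 -0.      0.0875] turn -0.0016
```

Emit:
{"fn": "send_rows", "kwargs": {
  "steps": [0.087, 0, 0, 0.015, 0, 0.087, 0, 0, 0.035, 0, 0.087, 0, 0, 0.055, 0, 0.087, 0.0005, 0, 0.07, 0, 0.087, 0.0005, 0, 0.08, 0, 0.087, 0.0005, 0, 0.0875, 0, 0.087, 0.0005, 0, 0.0875, 0]
}}

```text
time: 4.08
position: [0.4868, 0.172, 0.0212]
tool_rot: [0.906, 0.424, -0.002, -0.002]
ft_force: [-0.5, 0.1, 1.5]
grip_width: 0.0869
```

Emit:
{"fn": "send_rows", "kwargs": {
  "steps": [0.06, 0, 0, 0, 0, 0.045, 0, 0, 0, 0, 0.038, 0, 0, 0, 0, 0.034, 0, 0, 0, 0, 0.03, 0, 0, 0, 0, 0.025, 0, 0, 0, 0, 0.02, 0, 0, 0, 0, 0.02, 0, 0, 0, 0],
  "force": 35
}}

```text
time: 5.08
position: [0.4869, 0.172, 0.0212]
tool_rot: [0.906, 0.424, -0.002, -0.002]
ft_force: [-0.1, -0.5, 0.1]
grip_width: 0.0358
```

```bash
python3 -c "
from h import *
st()"
```

```text
t 5.08 pos [0.4869 0.172  0.0212] jaw -39.78 tilt [-0.0043  0.002 ] F [-0.11 -0.51  0.08] M [-0.116 -0.178 -0.023] w 0.0358 q6 0.81
```

Emit:
{"fn": "send_rows", "kwargs": {
  "steps": [0.02, 0, 0, -0.005, 0, 0.02, 0, 0, -0.02, 0, 0.02, 0, 0, -0.04, 0, 0.02, 0, 0, -0.06, 0, 0.02, 0, 0, -0.08, 0, 0.02, 0, 0, -0.1, 0, 0.02, 0, 0, -0.115, 0, 0.02, 0, 0, -0.12, 0]
}}

```text
time: 6.08
position: [0.4877, 0.1718, 0.1424]
tool_rot: [0.905, 0.424, -0.001, -0.001]
ft_force: [-0.4, 0.0, -3.5]
grip_width: 0.036
```

```bash
python3 -c "
from h import *
to(.5010,-.1937,.138,-35.2)"
```

```text
t 6.08 pos [0.4877 0.1718 0.1424] jaw -39.78 tilt [-0.0024  0.0022] F [-0.44  0.04 -3.52] M [0.036 0.042 0.072] w 0.036 q6 0.81
tool shift [-0.2724  0.2441  0.0036] turn -0.0799
```

Emit:
{"fn": "send_rows", "kwargs": {
  "steps": [0.02, -0.01, 0.009, 0, -0.01, 0.02, -0.035, 0.031, 0, -0.02, 0.02, -0.065, 0.058, 0, -0.03, 0.02, -0.095, 0.085, 0, -0.04, 0.02, -0.125, 0.112, 0, -0.05, 0.02, -0.155, 0.139, 0, -0.06, 0.02, -0.18, 0.161, 0, -0.07, 0.02, -0.2, 0.179, 0, -0.08]
}}

```text
time: 7.08
position: [0.4964, -0.0985, 0.1409]
tool_rot: [0.888, 0.46, -0.001, -0.002]
ft_force: [-0.2, 0.5, -4.4]
grip_width: 0.036
```

```bash
python3 -c "
from h import *
to(.5010,-.1937,.138,-35.2)"
```

```text
t 7.08 pos [ 0.4964 -0.0985  0.1409] jaw -35.24 tilt [-0.0043  0.0026] F [-0.17  0.46 -4.42] M [-0.041 -0.042 -0.02 ] w 0.036 q6 0.2
tool shift [-0.0751  0.0587  0.0027] turn -0.0007
```

Emit:
{"fn": "send_rows", "kwargs": {
  "steps": [0.02, -0.015, 0.012, 0, 0, 0.02, -0.03, 0.024, 0, 0, 0.02, -0.045, 0.035, 0, 0, 0.02, -0.06, 0.047, 0, 0, 0.02, -0.07, 0.055, 0, 0, 0.02, -0.075, 0.0585, 0.001, 0, 0.02, -0.075, 0.0585, 0.002, 0, 0.02, -0.075, 0.0585, 0.002, 0]
}}

```text
time: 8.07
position: [0.5005, -0.1927, 0.1385]
tool_rot: [0.888, 0.46, -0.002, -0.003]
ft_force: [-0.2, -0.9, -2.9]
grip_width: 0.0356
```

Run:
```python
from h import *
from rig import cams
to(.5010,-.1937,.120,-35.2)
for n in("wrist","side","top"):
    c=cams.camera(n);np.savez(n+"2.npz",**c);cv2.imwrite(f"pics/{n}2.png",c["color"][:,:,::-1])
```

```text
t 8.07 pos [ 0.5005 -0.1927  0.1385] jaw -35.21 tilt [-0.0052  0.0035] F [-0.25 -0.91 -2.92] M [-0.023 -0.054  0.014] w 0.0356 q6 0.04
tool shift [-0.0005  0.0011  0.0185] turn -0.0001
```

View pics/side2.png

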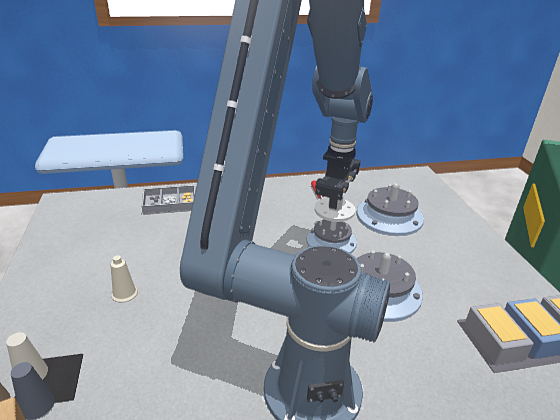

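View pics/wrist2.png

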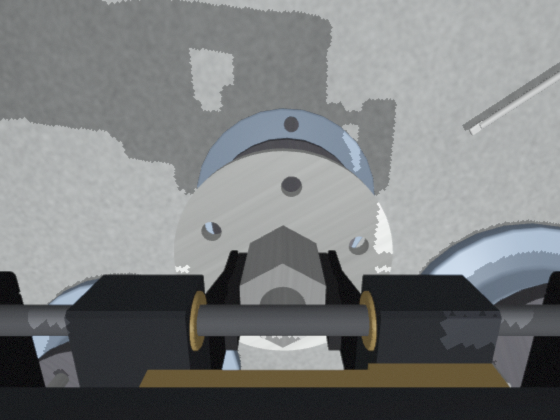

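View pics/top2.png

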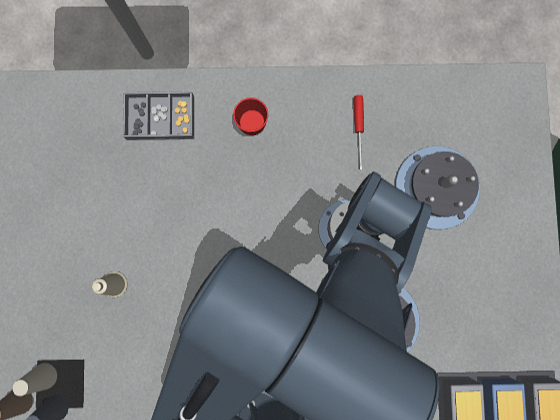

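The wheel hangs over the correct stand, with its disc around (285,240) in the wrist view and no contact yet. I'll check its centring against the foot using the same camera.

Run:
```python
from h import *
c=np.load("wrist2.npz");P=cloud(c);d=c["range_z"]
def fit(m,r,label,minrow=None):
    # outermost points: boundary rows from above per column/left-right
    m=m.astype(np.uint8)
    cs,_=cv2.findContours(m,cv2.RETR_EXTERNAL,cv2.CHAIN_APPROX_NONE);k=max(cs,key=len)[:,0]
    Q=np.array([P[v,u] for u,v in k])
    c0=np.array([.5,-.193])
    s=least_squares(lambda x:np.hypot(Q[:,0]-x[0],Q[:,1]-x[1])-r,c0,loss="cauchy",f_scale=.0007)
    res=np.hypot(Q[:,0]-s.x[0],Q[:,1]-s.x[1])-r
    print(label,s.x.round(4),"inl",(abs(res)<.0015).sum(),len(Q),"z",np.median(Q[:,2]))
z=P[...,2];rows=np.indices(z.shape)[0]
win=np.zeros_like(z,bool);win[90:262,170:400]=1
q=P[win&(abs(z-.127)<.006)];A=np.c_[q[:,:2],np.ones(len(q))];co=np.linalg.lstsq(A,q[:,2],rcond=None)[0];print("plane",co[:2],co@[.5005,-.1927,1])
fit(win&(abs(z-.127)<.006),.060,"disc")
w2=win&(rows<195)
fit(w2&(z>.005)&(z<.022),.078,"foot")
print(np.median(z[w2&(z>.005)&(z<.022)]))
```

```text
plane [-0.00346671  0.00018491] 0.12669747360714134
disc [ 0.5005 -0.1925] inl 323 566 z 0.12648147573461943
foot [ 0.5008 -0.1944] inl 242 421 z 0.009689032573466982
0.012567981436654996
```

Emit:
{"fn": "send_rows", "kwargs": {
  "steps": [0.02, -0.0008, 0.0011, 0.003, 0, 0.02, -0.0008, 0.0011, 0.008, 0, 0.02, -0.0008, 0.0011, 0.013, 0, 0.02, -0.0008, 0.0011, 0.018, 0, 0.02, -0.0008, 0.0011, 0.022, 0, 0.02, -0.0008, 0.0011, 0.025, 0, 0.02, -0.0008, 0.0011, 0.028, 0, 0.02, -0.0008, 0.0011, 0.028, 0]
}}

```text
time: 9.22
position: [0.5009, -0.194, 0.1104]
tool_rot: [0.888, 0.46, -0.001, -0.003]
ft_force: [-0.5, 0.5, -3.6]
grip_width: 0.0358
```

```bash
python3 -c "
from h import *
to(.5009,-.1940,.101,-35.2)"
```

```text
t 9.22 pos [ 0.5009 -0.194   0.1104] jaw -35.2 tilt [-0.005   0.0031] F [-0.55  0.48 -3.56] M [-0.005 -0.037 -0.01 ] w 0.0358 q6 0.04
tool shift [-0.      0.      0.0094] turn 0.0001
```

Underside is at about 0.089, just at the tip. I'll continue slowly.

Emit:
{"fn": "send_rows", "kwargs": {
  "steps": [0.02, 0, 0, 0.0015, 0, 0.02, 0, 0, 0.003, 0, 0.02, 0, 0, 0.0045, 0, 0.02, 0, 0, 0.006, 0, 0.02, 0, 0, 0.008, 0, 0.02, 0, 0, 0.01, 0, 0.02, 0, 0, 0.012, 0, 0.02, 0, 0, 0.012, 0]
}}

```text
time: 10.22
position: [0.5008, -0.1939, 0.0983]
tool_rot: [0.888, 0.46, -0.002, -0.003]
ft_force: [0.6, 0.0, -4.5]
grip_width: 0.0353
```

```bash
python3 -c "
from h import *
to(.5009,-.1940,.0865,-35.2)"
```

```text
t 10.22 pos [ 0.5008 -0.1939  0.0983] jaw -35.2 tilt [-0.0053  0.0033] F [ 0.56  0.05 -4.53] M [-0.041 -0.055 -0.021] w 0.0353 q6 0.04
tool shift [0.     0.0002 0.0118] turn 0.0
```

Threaded freely, with no lateral force. Next I'll lower it gently to the stud tops.

Emit:
{"fn": "send_rows", "kwargs": {
  "steps": [0.02, 0, 0, 0.002, 0, 0.02, 0, 0, 0.004, 0, 0.02, 0, 0, 0.006, 0, 0.02, 0, 0, 0.008, 0, 0.02, 0, 0, 0.0095, 0, 0.02, 0, 0, 0.011, 0, 0.02, 0, 0, 0.012, 0, 0.02, 0, 0, 0.012, 0]
}}

```text
time: 11.22
position: [0.5007, -0.1938, 0.0862]
tool_rot: [0.888, 0.46, -0.002, -0.003]
ft_force: [0.1, 0.4, -3.4]
grip_width: 0.0353
```

```bash
python3 -c "
from h import *
to(.5009,-.1940,.0825,-35.2)"
```

```text
t 11.22 pos [ 0.5007 -0.1938  0.0862] jaw -35.2 tilt [-0.0054  0.0034] F [ 0.06  0.44 -3.36] M [ 0.002 -0.033  0.014] w 0.0353 q6 0.04
tool shift [-0.      0.0003  0.0037] turn 0.0001
```

Emit:
{"fn": "send_rows", "kwargs": {
  "steps": [0.02, 0, 0, 0.0005, 0, 0.02, 0, 0, 0.001, 0, 0.02, 0, 0, 0.0015, 0, 0.02, 0, 0, 0.002, 0, 0.02, 0, 0, 0.0025, 0, 0.02, 0, 0, 0.003, 0, 0.02, 0, 0, 0.003, 0]
}}

```text
time: 12.1
position: [0.5006, -0.1938, 0.0831]
tool_rot: [0.888, 0.46, -0.002, -0.003]
ft_force: [0.3, -0.7, -3.7]
grip_width: 0.0357
```

```bash
python3 -c "
from h import *
to(.5009,-.1940,.0725,-35.2)"
```

```text
t 12.1 pos [ 0.5006 -0.1938  0.0831] jaw -35.19 tilt [-0.0056  0.0036] F [ 0.29 -0.73 -3.72] M [-0.007 -0.033 -0.01 ] w 0.0357 q6 0.04
tool shift [-0.      0.0004  0.0106] turn 0.0001
```

The underside is at 0.062, below the stud tops, and there is still no push, so the holes have found the studs directly. Continuing down.

Emit:
{"fn": "send_rows", "kwargs": {
  "steps": [0.02, 0, 0.0002, 0.001, 0, 0.02, 0, 0.0003, 0.002, 0, 0.02, 0, 0.0003, 0.0035, 0, 0.02, 0, 0.0003, 0.005, 0, 0.02, 0, 0.0003, 0.0065, 0, 0.02, 0, 0.0003, 0.008, 0, 0.02, 0, 0.0003, 0.009, 0, 0.02, 0, 0.0003, 0.009, 0]
}}

```text
time: 13.1
position: [0.5008, -0.1939, 0.074]
tool_rot: [0.888, 0.46, -0.002, -0.003]
ft_force: [-0.5, -0.4, -4.0]
grip_width: 0.0354
```

```bash
python3 -c "
from h import *
to(.5009,-.1940,.0712,-35.2)"
```

```text
t 13.1 pos [ 0.5008 -0.1939  0.074 ] jaw -35.2 tilt [-0.0057  0.0036] F [-0.48 -0.39 -3.98] M [ 0.005 -0.079  0.03 ] w 0.0354 q6 0.04
tool shift [0.     0.0001 0.0028] turn 0.0001
```

Emit:
{"fn": "send_rows", "kwargs": {
  "steps": [0.02, 0, 0, 0.0005, 0, 0.02, 0, 0, 0.001, 0, 0.02, 0, 0, 0.0015, 0, 0.02, 0, 0, 0.002, 0, 0.02, 0, 0, 0.002, 0]
}}

```text
time: 13.72
position: [0.5007, -0.1939, 0.072]
tool_rot: [0.888, 0.46, -0.002, -0.003]
ft_force: [0.3, 0.3, -4.4]
grip_width: 0.0357
```

Emit:
{"fn": "send_rows", "kwargs": {
  "steps": [0.02, 0, 0, 0.0003, 0, 0.02, 0, 0, 0.0006, 0, 0.02, 0, 0, 0.0006, 0]
}}

```text
time: 14.1
position: [0.5007, -0.1939, 0.0714]
tool_rot: [0.888, 0.46, -0.002, -0.003]
ft_force: [0.1, -0.4, -3.4]
grip_width: 0.0356
```

```bash
python3 -c "
from h import *
to(.5009,-.1940,.0712,-35.2)"
```

```text
t 14.1 pos [ 0.5007 -0.1939  0.0714] jaw -35.2 tilt [-0.0058  0.0037] F [ 0.12 -0.43 -3.35] M [-0.048  0.027  0.035] w 0.0356 q6 0.04
tool shift [0.     0.0002 0.0002] turn 0.0
```

Emit:
{"fn": "send_rows", "kwargs": {
  "steps": [0.02, 0, 0, 0.0003, 0, 0.02, 0, 0, 0.0005, 0, 0.02, 0, 0, 0.0005, 0]
}}

```text
time: 14.48
position: [0.5008, -0.194, 0.0712]
tool_rot: [0.888, 0.46, -0.002, -0.003]
ft_force: [-0.6, 0.3, -0.9]
grip_width: 0.0354
```

Emit:
{"fn": "send_rows", "kwargs": {
  "steps": [0.02, 0, 0, 0.0003, 0, 0.02, 0, 0, 0.0005, 0, 0.02, 0, 0, 0.0005, 0]
}}

```text
time: 14.85
position: [0.5008, -0.1939, 0.0711]
tool_rot: [0.888, 0.46, -0.002, -0.003]
ft_force: [-1.4, 0.9, 2.9]
grip_width: 0.0354
```

Emit:
{"fn": "send_rows", "kwargs": {
  "steps": [0.02, 0, 0, 0.0003, 0, 0.02, 0, 0, 0.0005, 0, 0.02, 0, 0, 0.0005, 0]
}}

```text
time: 15.22
position: [0.5008, -0.194, 0.0707]
tool_rot: [0.888, 0.46, -0.002, -0.003]
ft_force: [-1.9, 1.6, 5.2]
grip_width: 0.0358
```

It is seated, with about +5 N at the wrist at a TCP height of 0.0707. Releasing.

Emit:
{"fn": "send_rows", "kwargs": {
  "steps": [0.04, 0, 0, 0, 0, 0.045, 0, 0, 0, 0, 0.055, 0, 0, 0, 0, 0.065, 0, 0, 0, 0, 0.075, 0, 0, 0, 0, 0.075, 0, 0, 0, 0]
}}

```text
time: 15.98
position: [0.5009, -0.194, 0.0707]
tool_rot: [0.888, 0.46, -0.002, -0.003]
ft_force: [0.2, 0.5, -0.1]
grip_width: 0.0728
```

Emit:
{"fn": "send_rows", "kwargs": {
  "steps": [0.075, 0, 0, -0.005, 0, 0.075, 0, 0, -0.02, 0, 0.075, 0, 0, -0.04, 0, 0.075, 0, 0, -0.06, 0, 0.075, 0, 0, -0.08, 0, 0.075, 0, 0, -0.1, 0, 0.075, 0, 0, -0.12, 0, 0.075, 0, 0, -0.13, 0]
}}

```text
time: 16.98
position: [0.5021, -0.1947, 0.2029]
tool_rot: [0.888, 0.46, -0.001, -0.001]
ft_force: [-0.2, 0.2, -0.1]
grip_width: 0.0752
```

Run:
```python
from h import *
from rig import cams
o,M=st()
for n in("wrist","side"):
    c=cams.camera(n);np.savez(n+"3.npz",**c);cv2.imwrite(f"pics/{n}3.png",c["color"][:,:,::-1])
c=np.load("wrist3.npz");P=cloud(c);z=P[...,2];r=np.hypot(P[...,0]-.5008,P[...,1]+.1938)
q=P[(r>.022)&(r<.058)&(abs(z-.06)<.004)];A=np.c_[q[:,:2],np.ones(len(q))];co=np.linalg.lstsq(A,q[:,2],rcond=None)[0];print("disc top",co[:2],np.median(q[:,2]),circ(q))
print("hub top",np.median(z[(r<.02)&(z>.095)&(z<.12)]),"bench",np.median(z[(r>.1)&(abs(z)<.006)]))
```

```text
t 16.98 pos [ 0.5021 -0.1947  0.2029] jaw -35.18 tilt [-0.0025  0.0015] F [-0.2   0.25 -0.11] M [-0.019 -0.038 -0.042] w 0.0752 q6 0.04
disc top [0.00018229 0.00056036] 0.059315096945431356 ((0.5007882714271545, -0.1938328742980957), 0.058064091950654984)
hub top 0.10423658957628168 bench -0.0006130132534887256
```

View pics/wrist3.png

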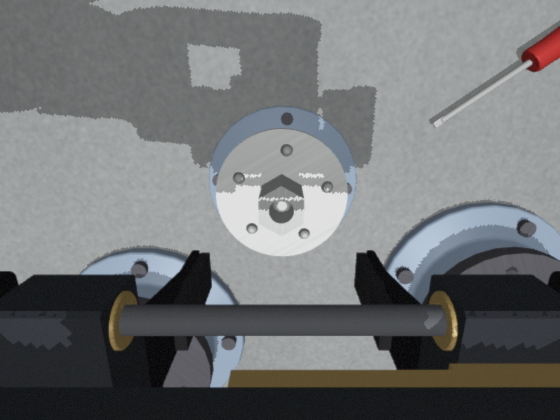

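The wheel sits flush on the stand. Five stud tips show in the holes around hub (282,207). The disc top is at 0.060 above the bench, it is level within 0.001 rad, and it is centred. Handing in.

```bash
python3 -c "
from rig import hand_in
print(hand_in())"
```

```text
the job is handed in; nothing more can be done
None
```

The die wheel is on the 156 mm stand, hub up, with all five studs through its holes, and I have let go and handed the job in at about 17 s. I gripped it on two hub flats and turned it 4.6° to match the stud angle measured in the top view. It slid down the spindle and over the studs without resistance, so I did not have to search for the holes.

- **Forces:** on seating, the wrist read about +5 N, roughly 9 N on the seat including the wheel's weight. That is far below the 50 N limit.
- **Final wrist camera check:** the disc's top face is 60 mm above the bench, so the underside is about 50 mm up, level with the seat. It is tilted less than 0.001 rad and centred within about 0.5 mm, and stud tips show in all five holes. The gripper is open and clear above it.
- **Bystanders:** the arm never went near the thread cone, tub or screwdriver. I did not re-measure their positions at the end.
- **Disagreements:** the cameras read about 0.6 mm low in height, and the different estimates of the stand's centre differed by up to 1 mm. Both are within the calibration error. My first estimate of the hub's angle, from the top view, was 12° off. I corrected it from the wrist camera before gripping.

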